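# Dip-check the oil in a pillow block with a collared gauge rod

### The job

Check the oil level in the pillow block: take the gauge rod (the one with the collar) from its cradle by its handle, slide it gently down the sloping guide tube until the collar stops on the tube's mouth, and draw it right out again. Then carry its tip over the middle of the round drip dish, about 10 cm above the dish, with the rod level so that the mark can be read. Finish while still holding the rod there, still and level, touching nothing else; do not put it down, and leave everything else where it is.

Things in the scene. Friction and masses are not known exactly. Their poses are not given: they have to be found in the camera images.
- rod_grip (a point): Loose gauge rod, 140-210 g. This point: centre of its brown handle, 90 x 18 x 24 mm (x, y, z); grip it here across the 18 mm. x runs along the rod to the tip, z is up. A steel rod, 8 mm thick, runs from the handle to the tip 178 mm from here; a round collar (36 mm wide) sits on it from 60 to 68 mm. Starts level in a cradle, 50 mm above the table. Centre of mass about 45 mm towards the tip.
- rod_tip (a point): End point of the gauge rod (the end that goes into the tube), on its axis; axes as for rod_grip.
- rod_collar (a point): Centre of the collar's front face (the face towards the tip), 68 mm from rod_grip towards the tip; axes as for rod_grip.
- cradle_a: Fixed wooden cradle holding the gauge rod at first. Origin on the table under the handle's centre, x along the rod to its tip. Base 190 x 60 mm, 12 mm high, from x = -55 to 135 mm; a post 16 mm wide at x = -45 to -31 mm, 38 mm high, under the handle; a fork at x = 104 to 116 mm, 57 mm high, under the rod.
- cradle_b: The same cradle, with the drift in it; the two cradles may stand in either order.
- drift_grip (a point): Bystander: a drift with the same handle but NO collar and a shorter rod (end 150 mm from the handle's centre), lying in the other cradle. This point is the centre of its handle, 50 mm above the table.
- housing: Fixed grey pillow block (bearing housing): foot 220 x 100 x 25 mm, drum 150 mm in diameter along y, its axis 80 mm above the table, top at 155 mm; small plug on top to 165 mm; shaft stubs reach 75 mm to either side along y. Origin on the table under its middle; the guide tube stands out on its -x side.
- tube_mouth (a point): Centre of the mouth of the rigid steel guide tube on the pillow block, 145 mm above the table. z points out along the tube's axis, 30 degrees above level; the rod goes in along -z. Funnel mouth 26 mm wide inside, 33 mm outside, narrowing in 20 mm to a 13 mm bore; tube 20 mm outside, 75 mm long, free space beyond. Collar on the rim: tip 110 mm inside.
- dish_rim (a point): Centre of the rim plane of the fixed round steel drip dish, rim 104 mm across, 20 mm above the table. z up.
- hammer: Bystander: stubby hammer with white nylon head, 220 mm long, lying on the table.
- wrench: Bystander: steel wrench, 180 mm long, lying on the table.
- cup: Bystander: open grey cup, 96 mm across and 45 mm high.
- insert: Bystander: steel bearing insert, 60 mm across and 18 mm high, in the cup.
- tin: Bystander: grease tin, 74 mm across and 110 mm high.
Not all that is in view belongs to the job. What is shaped like the part that bears rod_grip but black or white is not meant.

How it is judged:
On the way, in this order (a step that is already met when the one before it is completed fails the run):
1. the gauge rod is lifted from its cradle in the fingers (contact force between the fingers and rod above 1 N and height (world z) of rod_grip above 0.09 m), for 0.1 s.
2. the rod is in the guide tube with its collar on the mouth (within 4 mm along the tube, 6 mm of its centre in all), held in the fingers (contact force between the fingers and rod above 1 N and z of rod_collar in the frame of tube_mouth below 0.004 m and z of rod_tip in the frame of tube_mouth below -0.104 m and distance between rod_collar and tube_mouth below 0.006 m), for 0.1 s.
3. the rod is drawn right out: its tip is outside the mouth (contact force between the fingers and rod above 1 N and z of rod_tip in the frame of tube_mouth above 0.005 m), for 0.05 s.
At the end, for the whole second after the job is handed in: The gauge rod is in the fingers and still (under 20 mm/s and 0.15 rad/s), level within 0.1 rad, its tip within 35 mm of the dish's centre seen from above and 60 to 140 mm above the rim, touching neither housing, dish, cradles nor bystanders; every bystander within 30 mm of its start (contact force between the fingers and rod above 1 N and angle between rod's own x axis and vertical between 1.4708 and 1.6708 rad and horizontal distance between rod_tip and dish_rim below 0.035 m and z of rod_tip in the frame of dish_rim between 0.06 and 0.14 m and linear speed of rod below 0.02 m/s and angular speed of rod below 0.15 rad/s and contact force between rod and housing below 0.1 N and contact force between rod and dish below 0.1 N and contact force between rod and cradle_a below 0.1 N and contact force between rod and cradle_b below 0.1 N and contact force between rod and drift below 0.1 N and contact force between rod and cup below 0.1 N and contact force between rod and tin below 0.1 N and distance of each of drift_grip, hammer, wrench, cup, insert, tin from where it was at the start of the episode below 0.03 m); the arm keeps its last pose, push and grip.
It fails at once if a bystander is disturbed (moved more than 30 mm) (distance of any of drift_grip, hammer, wrench, cup, insert, tin from where it was at the start of the episode above 0.03 m).
It fails at once if the rod is rammed against the housing or its tube (over 45 N) (contact force between rod and housing above 45 N).
It also fails if it takes over 45 s, if anything falls off the work surface, if the arm or the gripper's body presses on something with over 40 N, if the wrist force passes 120 N, or if a joint passes its speed limit or range.

### The arm

A 6-joint arm with a two-finger parallel gripper is mounted at the origin on the work surface. World frame = base frame: x ahead of the robot, y to its left, z up, the work surface at z = 0. Lengths are in m, angles in rad, forces in N, time in s.
With the tool pointing down it reaches from about 0.3 to 0.775 m from the base axis. Payload 14.6 kg.
Tool frame: the origin (TCP) lies midway between the tips of the shut fingers; the grasp point (between the pads) lies 19 mm behind it; z points along the fingers, y is the line along which they close (so a half turn about z gives the same grasp; the last joint's range is limited). The gripper opens to 85 mm and grips with 20 to 120 N. Pads are 22 mm wide; open, the fingers measure 114 mm over their backs; the gripper's body (76 mm by 85 mm) begins 54 mm behind the grasp point. The pads swing forward as they close: fully open they stand 13 mm farther back than shut.
Start: joints at [1.195, 0.3, 1.521, -0, 1.321, -0.067], TCP at [0.167, 0.524, 0.231] pointing down, gripper open.
Joint ranges: [-3.03, 3.03], [-0.79, 2.21], [0.23, 2.52], [-1.04, 4.18], [0, 3.07], [-2.55, 2.55]. Speed limits (rad/s): [2.22, 2.22, 2.57, 3.14, 3.14, 3.14].

### API

Orientations are given as a rotation vector (axis times angle).
In Python, from bench import robot, optics, ticket gives the robot as it stands.
- The arm moves only by the shell command python3 -m creep 'ROWS' [OPENING] [FORCE]. ROWS is JSON, a list of rows, each an object of numbers: "dx", "dy", "dz": the shift along the tool's x, y, z each as a share of 0.3 m, from -1 to 1; "wx", "wy", "wz": the turn, a rotation vector about the tool's x, y, z each as a share of 90 degrees, from -1 to 1. In form: [{"dx": .., "dy": .., "dz": .., "wx": .., "wy": .., "wz": ..}, ...]. A call has 1 to 8 rows; each row is the pose to reach, as a shift and turn from the pose commanded when the call began, along the tool's axes at that moment; what a row does not reach only later rows make up. A row lasts 1/10 s, in which the tool goes at most 50 mm and 8.59 degrees, less where a joint would pass 70% of its speed; a pose out of reach is approached as far as the arm can. A call with a number of a shift or a turn outside -1 to 1 is refused whole. A call with a gripper value outside its range is refused whole. OPENING is the closure, from 0 (fully open) to 1 (shut), set as the call begins (- or left out, the last holds). The fingers move at their own pace and stop on an object; FORCE is the grip in N (left out, the last holds). Time passes only in rows, so rows that repeat a pose let the fingers close. It gives the time, the measured TCP pose, the force, the opening and the grip force at its end, in the units of the state.
- robot.read_state(): the state, without advancing time (a new reading comes with each control period).
- optics.get_image(name): name is "side" or "top"; returns (picture, depth): 384x512x3 uint8, blue, green, red; 384x512 float32, m along the optical axis (not along the pixel's ray), 0 where there is no reading.
- optics.calibration(name): a dict with "K" (3x3 intrinsics, pixels), "k1" (the pictures are not rectified: a ray, as slopes to the right and down, at radius r is drawn at 1 + k1 r^2 times it, then the intrinsics apply), "camera_from_world" (4x4, takes a point from world to camera coordinates). Camera axes: x right, y up, looking along -z (the intrinsics and any distortion apply to the point x, -y, -z); pixel columns grow to the right and rows downward; lengths in m; the calibration is good to about 2 mm. A picture is of the moment at which its call begins. calibration takes no time and is no camera call.
- ticket.hand_in(): hands the job in; it is judged then, once.
The state is a dict: "clock": time; "q": joint angles; "dq": joint speeds; "joint_torque": joint torques, N m; "tcp_pos": TCP position; "tool_rot": TCP orientation; "force": force on the tool from outside, world axes, zero at the start; "torque": the same for the moment, N m; "finger_gap": opening from 0.0 (shut) to 1.0 (fully open); "grasp_force": force on a finger pad.
Only numpy, scipy, OpenCV 4.12 (cv2) and the standard library are available. Lean on these libraries where they do the work, as an engineer would, in place of code of your own. Each camera call takes 0.05 s, during which the arm holds its last target. There are 200 camera calls.

## Working session

There is one attempt and no reset: what is moved stays moved. The work goes in short steps, Python scripts to look and compute and a shell command to move; the robot and the scene stay as the last step left them, time stands still between calls to the robot, and variables do not carry over. Pictures are saved under pics/ and viewed, at most 10 in all, crops included, and the job is handed in when it is done.

```bash
ls; mkdir -p pics; python3 - <<'E'
from bench import robot, optics, ticket
import cv2,numpy as np
for n in("side","top"):
    p,d=optics.get_image(n); cv2.imwrite(f"pics/{n}0.png",p); np.savez(f"{n}0.npz",p=p,d=d)
    print(n,optics.calibration(n))
print(robot.read_state())
E
```

```text
pics
side {'K': array([[459.92615235,   0.        , 253.39566407],
       [  0.        , 459.92615235, 193.66433977],
       [  0.        ,   0.        ,   1.        ]]), 'k1': 0.054311555182228424, 'camera_from_world': array([[ 0.79680909, -0.60401729,  0.01607443, -0.40208757],
       [ 0.46179778,  0.6259206 ,  0.62846337, -0.23284958],
       [-0.38966406, -0.49334219,  0.77767307, -1.16265949],
       [ 0.        ,  0.        ,  0.        ,  1.        ]])}
top {'K': array([[410.35722591,   0.        , 246.01517044],
       [  0.        , 410.35722591, 189.42452708],
       [  0.        ,   0.        ,   1.        ]]), 'k1': -0.13461716715058217, 'camera_from_world': array([[ 0.0540809 , -0.99851784, -0.00611446, -0.08504834],
       [ 0.97863816,  0.05178585,  0.19896124, -0.4635986 ],
       [-0.19834971, -0.01674385,  0.97998828, -1.46714667],
       [ 0.        ,  0.        ,  0.        ,  1.        ]])}
{'clock': 0.1, 'q': array([ 1.19542116e+00,  3.00421838e-01,  1.52152142e+00,  2.98876689e-05,
        1.32075036e+00, -6.65925942e-02]), 'dq': array([-0.00033829, -0.00172195,  0.00088552, -0.00127907, -0.00105145,
       -0.00148726]), 'joint_torque': array([ 1.96646193e-03, -5.44365299e+01, -3.62373126e+01, -3.57287968e-05,
        2.91663928e-03,  2.64902468e-05]), 'tcp_pos': array([0.16705502, 0.52378281, 0.23077359]), 'tool_rot': array([-4.83079873e-01, -3.10395582e+00,  1.67722969e-03]), 'force': array([ 0.90165276, -0.83688323, -0.74207392]), 'torque': array([-0.03000312,  0.02145722,  0.03237973]), 'grasp_force': 0.0, 'finger_gap': 1.0020568425146716}
```

View pics/top0.png

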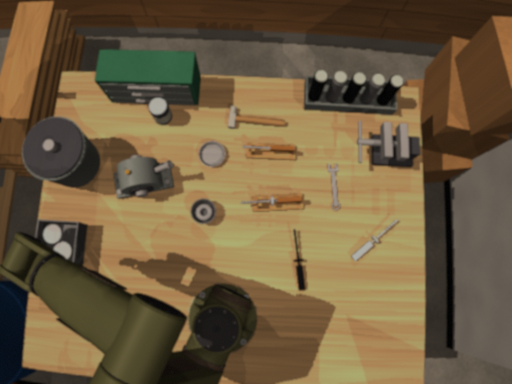

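View pics/side0.png

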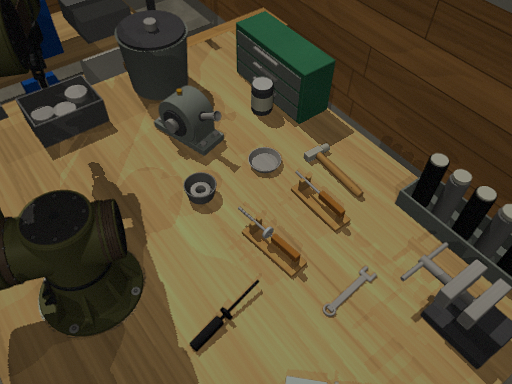

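```bash
cat > h.py <<'E'
import numpy as np,cv2
from bench import robot, optics, ticket
def world(n,d,uv=None):
    """world points for all pixels (HxWx3) given depth"""
    c=optics.calibration(n);K=c["K"];k=c["k1"]
    H,W=d.shape;u,v=np.meshgrid(np.arange(W),np.arange(H))
    X=(u-K[0,2])/K[0,0];Y=(v-K[1,2])/K[1,1];x,y=X.copy(),Y.copy()
    for _ in range(20):
        s=1+k*(x*x+y*y);x=X/s;y=Y/s
    P=np.stack([x*d,-y*d,-d],-1)
    T=c["camera_from_world"]
    w=(P-T[:3,3])@T[:3,:3]
    w[d<=0]=np.nan
    return w
def proj(n,p):
    c=optics.calibration(n);K=c["K"];T=c["camera_from_world"]
    q=np.atleast_2d(p)@T[:3,:3].T+T[:3,3];x=q[:,0]/-q[:,2];y=-q[:,1]/-q[:,2]
    s=1+c["k1"]*(x*x+y*y)
    return np.stack([K[0,0]*x*s+K[0,2],K[1,1]*y*s+K[1,2]],1)
E
python3 - <<'E'
from h import *
D={n:np.load(n+"0.npz") for n in("side","top")}
W={n:world(n,D[n]["d"]) for n in D}
for n,pts in {"top":[(275,202),(250,202),(303,202),(265,205),(272,150),(145,175),(165,167),(212,153),(203,211),(160,110),(258,120),(334,187)],"side":[(287,247),(268,232),(240,208),(266,160),(215,117),(334,203)]}.items():
    for u,v in pts: print(n,u,v,W[n][v,u].round(3))
def crop(n,x0,y0,x1,y1,s): return cv2.resize(D[n]["p"][y0:y1,x0:x1],None,fx=s,fy=s,interpolation=cv2.INTER_CUBIC)
a=crop("side",225,190,325,290,4);b=crop("side",150,80,250,180,4)
cv2.imwrite("pics/crop1.png",np.hstack([a,b]))
# table height check and cloud slices
for n in W:
    w=W[n].reshape(-1,3); p=D[n]["p"].reshape(-1,3)
    t=(abs(w[:,2])<.01)&(w[:,0]>.3)&(w[:,0]<.6)&(abs(w[:,1])<.3); print(n,"table z",np.median(w[t,2]))
E
```

```text
top 275 202 [ 0.433 -0.171  0.007]
top 250 202 [ 0.419 -0.077  0.057]
top 303 202 [ 0.441 -0.278 -0.008]
top 265 205 [ 0.419 -0.134  0.013]
top 272 150 [nan nan nan]
top 145 175 [0.48  0.294 0.146]
top 165 167 [0.514 0.227 0.14 ]
top 212 153 [0.613 0.08  0.003]
top 203 211 [ 0.386  0.099 -0.003]
top 160 110 [0.739 0.275 0.11 ]
top 258 120 [ 0.75  -0.091  0.024]
top 334 187 [ 0.501 -0.392  0.013]
side 287 247 [ 0.437 -0.229  0.062]
side 268 232 [ 0.429 -0.161  0.055]
side 240 208 [ 0.418 -0.052  0.052]
side 266 160 [0.618 0.084 0.001]
side 215 117 [0.526 0.222 0.128]
side 334 203 [ 0.633 -0.196  0.059]
side table z -0.00033293598619194123
top table z 0.00044494883510733113
```

View pics/crop1.png

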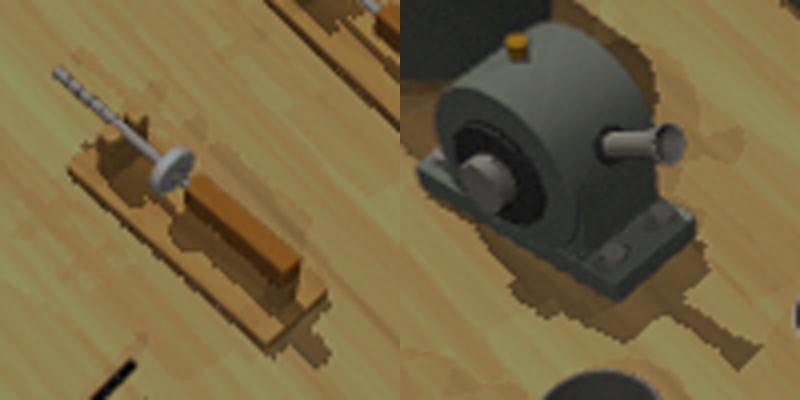

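```bash
python3 - <<'E'
from h import *
A=[];C=[]
for n in("side","top"):
    z=np.load(n+"0.npz"); A.append(world(n,z["d"]).reshape(-1,3)); C.append(z["p"].reshape(-1,3).astype(float))
def sel(i,lo,hi):
    w=A[i]; return np.all((w>lo)&(w<hi),1)
for i,n in enumerate(("side","top")):
    print("==",n)
    m=sel(i,[.38,-.31,.056],[.49,-.14,.07]); m&=(C[i][:,2]-C[i][:,0]>40)
    p=A[i][m]
    if len(p)>5:
        c,(s),an=cv2.minAreaRect(p[:,:2].astype(np.float32)); v=np.linalg.svd(p[:,:2]-p[:,:2].mean(0))[2][0]
        print("handle top",len(p),p.mean(0).round(4),np.array(c).round(4),s,an,v,np.arctan2(v[1],v[0]))
    m=sel(i,[.36,-.18,.035],[.49,.0,.075]);p=A[i][m]; p=p[p[:,1]>-.15]
    rodp=p[p[:,1]>-.115]; 
    print("rod",len(rodp),rodp.mean(0).round(4), "fit x=a*y+b",np.polyfit(rodp[:,1],rodp[:,0],1),"ymax",rodp[:,1].max(), "top z",np.percentile(rodp[:,2],[50,90]))
    for lo in np.arange(-.12,-.02,.02):
        q=rodp[(rodp[:,1]>lo)&(rodp[:,1]<lo+.02)]; print(lo.round(2),len(q),q.mean(0).round(4) if len(q) else '')
    m=sel(i,[.36,-.32,.006],[.5,-.03,.018]);p=A[i][m]
    print("base",len(p),cv2.minAreaRect(p[:,:2].astype(np.float32)))
    m=sel(i,[.35,.1,.018],[.65,.5,.032]);p=A[i][m]; print("foot",len(p),cv2.minAreaRect(p[:,:2].astype(np.float32)))
    m=sel(i,[.35,.1,.156],[.65,.5,.175]);p=A[i][m]; print("plug",len(p),p.mean(0))
    m=sel(i,[.35,.1,.04],[.65,.265,.175]);p=A[i][m]
    print("tubeish",len(p)); 
    p=p[p[:,1].argsort()]; print(p[:60:2].round(3).tolist())
    m=sel(i,[.55,.0,.012],[.68,.16,.03]);p=A[i][m]; print("dish",len(p),cv2.minEnclosingCircle(p[:,:2].astype(np.float32)),p.mean(0))
E
```

```text
== side
handle top 226 [ 0.4362 -0.2225  0.0614] [ 0.4355 -0.2071] (0.024852117523550987, 0.12031792849302292) 3.563464403152466 [ 0.10518652 -0.99445251] -1.4654148626509373
rod 110 [ 0.4214 -0.0908  0.0526] fit x=a*y+b [-0.08456603  0.41373086] ymax -0.04435502173220022 top z [0.05296081 0.05714686]
-0.12 53 [ 0.4229 -0.11    0.0534]
-0.1 21 [ 0.4221 -0.0908  0.0515]
-0.08 22 [ 0.4196 -0.0695  0.0522]
-0.06 14 [ 0.4175 -0.0519  0.052 ]
-0.04 0 
base 875 ((0.4288282096385956, -0.20277103781700134), (0.2208048403263092, 0.10326764732599258), 81.62745666503906)
foot 605 ((0.49356937408447266, 0.26604852080345154), (0.2921468913555145, 0.32619139552116394), 1.521636724472046)
plug 33 [0.49116436 0.33440374 0.16076387]
tubeish 558
[[0.426, 0.102, 0.043], [0.421, 0.105, 0.043], [0.422, 0.107, 0.045], [0.418, 0.111, 0.044], [0.418, 0.116, 0.044], [0.411, 0.118, 0.043], [0.41, 0.12, 0.046], [0.414, 0.123, 0.041], [0.351, 0.125, 0.042], [0.409, 0.125, 0.042], [0.41, 0.126, 0.044], [0.408, 0.128, 0.045], [0.404, 0.128, 0.043], [0.358, 0.13, 0.046], [0.388, 0.13, 0.047], [0.395, 0.13, 0.042],
[... 1256 characters left out ...]
, [0.415, 0.121, 0.045], [0.411, 0.125, 0.043], [0.403, 0.128, 0.045], [0.41, 0.128, 0.047], [0.403, 0.132, 0.045], [0.362, 0.132, 0.046], [0.359, 0.132, 0.043], [0.388, 0.135, 0.042], [0.399, 0.135, 0.042], [0.362, 0.136, 0.041], [0.369, 0.137, 0.043], [0.381, 0.138, 0.042], [0.392, 0.138, 0.043], [0.52, 0.204, 0.136], [0.524, 0.205, 0.132], [0.51, 0.205, 0.144], [0.514, 0.206, 0.142], [0.53, 0.208, 0.136], [0.537, 0.209, 0.137], [0.535, 0.209, 0.134], [0.515, 0.21, 0.139], [0.527, 0.212, 0.135], [0.53, 0.212, 0.136], [0.521, 0.212, 0.13], [0.534, 0.212, 0.136], [0.517, 0.213, 0.16]]
dish 150 ((0.6073590517044067, 0.07976341247558594), 0.05287092179059982) [0.61401642 0.07979957 0.01765497]
```

```bash
python3 - <<'E'
from h import *
from scipy.optimize import least_squares
A=[];C=[]
for n in("side","top"):
    z=np.load(n+"0.npz"); A.append(world(n,z["d"]).reshape(-1,3)); C.append(z["p"].reshape(-1,3).astype(float))
def pts(lo,hi,i=None):
    o=[w[np.all((w>lo)&(w<hi),1)] for w in(A if i is None else [A[i]])]; return np.vstack(o)
for i in(0,1,None):
    print("==",i)
    # drum
    p=pts([.38,.24,.09],[.6,.44,.157],i)
    def f(v,p=p):
        ox,oy,yaw=v; d=p[:,:2]-[ox,oy]; a=d@[np.cos(yaw),np.sin(yaw)]
        return np.hypot(a,p[:,2]-.08)-.075
    for y0 in(1.7,):
        r=least_squares(f,[.49,.334,y0],loss="soft_l1",f_scale=.002); print("drum",len(p),r.x.round(4),np.median(abs(r.fun)))
    yaw=r.x[2]
    # dish rim
    p=pts([.55,.0,.014],[.68,.16,.03],i); r=least_squares(lambda v:np.hypot(*(p[:,:2]-v[:2]).T)-.05,[.61,.08],loss="soft_l1",f_scale=.002); print("dish",r.x.round(4),np.median(r.fun))
    # tube
    p=pts([.46,.19,.09],[.58,.27,.18],i)
    def g(v):
        M=np.array([v[0],v[1],.145]);z=np.array([np.cos(v[2])*-.866,-np.sin(v[2])*.866,.5])
        d=p-M;a=d@z;rad=np.linalg.norm(d-np.outer(a,z),axis=1)
        so=rad-np.interp(a,[-.06,-.025,-.02,0],[.01,.01,.011,.0165])
        si=rad-np.interp(a,[-.02,0],[.0065,.013])
        res=np.where(abs(so)<abs(si),so,si)
        return np.hypot(res,np.clip(a,0,None))
    best=min((least_squares(g,[x,y,w],loss="soft_l1",f_scale=.002) for x in(.51,.525,.54) for y in(.2,.215) for w in(1.6,yaw,1.9)),key=lambda r:r.cost)
    print("tube",len(p),best.x.round(4),np.median(g(best.x)))
    # handle: top face points
    p=pts([.41,-.30,.054],[.47,-.145,.066],i); yy=p[:,1]; pf=np.polyfit(yy,p[:,0],1)
    print("handletop",len(p),pf,np.percentile(yy,[0,2,5,50,95,98,100]).round(4), np.median(p[:,2]))
    # collar
    p=pts([.39,-.19,.0625],[.47,-.1,.08],i); print("collar",len(p),p.mean(0).round(4),np.percentile(p[:,1],[0,50,100]).round(4))
p=pts([.39,-.06,.035],[.45,-.01,.07]);print("tip",p[p[:,1].argsort()][-6:].round(4))
E
```

```text
== 0
drum 1537 [0.7828 0.4015 1.7957] 0.0032317894663029118
dish [0.6055 0.0777] -0.001171606151024393
tube 315 [0.5254 0.2117 2.2836] 0.0028676975139962004
handletop 283 [-0.11236037  0.41060186] [-0.2672 -0.2644 -0.2625 -0.2153 -0.1591 -0.1556 -0.1471] 0.06117495661130781
collar 36 [ 0.4293 -0.1657  0.0653] [-0.1889 -0.1598 -0.1531]
== 1
drum 1299 [0.8096 0.4207 1.8316] 0.0023313204206601296
dish [0.6064 0.0782] -0.001100238934678758
tube 189 [0.5307 0.2185 2.3836] 0.0031938062720055053
handletop 123 [-0.11652043  0.41100657] [-0.2629 -0.262  -0.2582 -0.2146 -0.1545 -0.1529 -0.1461] 0.06105132009350306
collar 18 [ 0.4286 -0.1699  0.0666] [-0.189  -0.1747 -0.1533]
== None
drum 2836 [0.9039 0.438  1.8147] 0.0027588762847066267
dish [0.6059 0.0779] -0.0011871871957740907
tube 504 [0.5268 0.2144 2.3144] 0.003062112524794964
handletop 406 [-0.1133582   0.41077981] [-0.2672 -0.2642 -0.2615 -0.2149 -0.1578 -0.154  -0.1461] 0.061152232880130844
collar 54 [ 0.4291 -0.1671  0.0658] [-0.189  -0.1601 -0.1531]
tip [[ 0.4143 -0.0485  0.0569]
 [ 0.4176 -0.0483  0.0588]
 [ 0.4181 -0.0474  0.0524]
 [ 0.4148 -0.0472  0.0501]
 [ 0.4153 -0.0466  0.0537]
 [ 0.4203 -0.0444  0.0519]]
```

```bash
python3 - <<'E'
from h import *
from scipy.optimize import least_squares
A=[]
for n in("side","top"):
    z=np.load(n+"0.npz"); A.append(world(n,z["d"]).reshape(-1,3))
def pts(lo,hi,i=None):
    return np.vstack([w[np.all((w>lo)&(w<hi),1)] for w in(A if i is None else [A[i]])])
for i in(0,1,None):
    p=pts([.40,.22,.09],[.6,.44,.157],i)
    c=np.array([.491,.332]);
    def f(v):
        d=p[:,:2]-c; a=d@[np.cos(v[0]),np.sin(v[0])]-v[1]; b=d@[-np.sin(v[0]),np.cos(v[0])]
        return np.where(abs(b)<.05,np.hypot(a,p[:,2]-.08)-.075,0)
    r=least_squares(f,[1.8,0],loss="soft_l1",f_scale=.002); print(i,"drum yaw,off",r.x.round(4))
    p=pts([.46,.19,.10],[.58,.258,.18],i)
    p=p[p[:,2]>.145-.577*(p[:,1]-.212)-.03]
    for yw in(1.8,1.83,1.86,None):
        def g(v):
            w=v[2] if yw is None else yw
            M=np.array([v[0],v[1],.145]);z=np.array([-np.cos(w)*.866,-np.sin(w)*.866,.5])
            d=p-M;a=d@z;rad=np.linalg.norm(d-np.outer(a,z),axis=1)
            so=rad-np.interp(a,[-.06,-.021,-.02,0],[.01,.01,.0125,.0165]); si=rad-np.interp(a,[-.02,0],[.0065,.013])
            return np.hypot(np.where(abs(so)<abs(si),so,si),np.clip(a,0,None))
        x0=[.525,.212]+([1.83] if yw is None else [])
        best=least_squares(g,x0,loss="soft_l1",f_scale=.002); print("tube",yw,len(p),best.x.round(4),best.cost)
# overlay
M=np.array([.5255,.2115,.145]);w=1.83;z=np.array([-np.cos(w)*.866,-np.sin(w)*.866,.5]);x=np.array([-np.sin(w),np.cos(w),0]);y=np.cross(z,x)
t=np.linspace(0,6.283,100)[:,None]
out=[]
for n,(x0,y0) in {"side":(170,75),"top":(120,135)}.items():
    im=cv2.resize(np.load(n+"0.npz")["p"][y0:y0+60,x0:x0+60],None,fx=6.6,fy=6.6,interpolation=cv2.INTER_CUBIC)
    for c,r,col in((M,.0165,(0,255,0)),(M,.013,(0,255,255)),(M-.05*z,.01,(255,0,0))):
        q=proj(n,c+r*(np.cos(t)*x+np.sin(t)*y)); cv2.polylines(im,[((q-[x0,y0]+.5)*6.6).astype(int)],True,col,1)
    out.append(im)
cv2.imwrite("pics/ov1.png",np.hstack(out))
E
```

```text
0 drum yaw,off [1.7974 0.0021]
tube 1.8 170 [0.5201 0.2049] 0.0013007742648962297
tube 1.83 170 [0.5204 0.205 ] 0.0012270033599206755
tube 1.86 170 [0.5208 0.2052] 0.001159610479513246
tube None 170 [0.5266 0.2091 2.2901] 0.00044467908779905195
1 drum yaw,off [1.8336 0.0031]
tube 1.8 109 [0.5222 0.2097] 0.0004339699495046847
tube 1.83 109 [0.5226 0.2095] 0.00042204455067998637
tube 1.86 109 [0.5228 0.2096] 0.00041131221212525426
tube None 109 [0.5261 0.2115 2.0219] 0.00038605877261019446
None drum yaw,off [1.8187 0.0026]
tube 1.8 279 [0.5209 0.2069] 0.0018117762285662893
tube 1.83 279 [0.5214 0.2071] 0.0017259968868858716
tube 1.86 279 [0.5219 0.207 ] 0.0016529363542062878
tube None 279 [0.5271 0.2096 2.2724] 0.0008856252825290402
```

View pics/ov1.png

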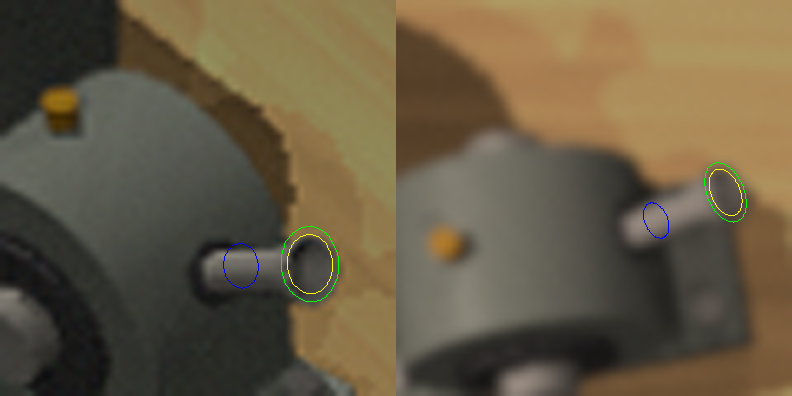

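```bash
python3 - <<'E'
from h import *
out=[]
for n,(x0,y0) in {"side":(192,100),"top":(147,150)}.items():
    im=cv2.resize(np.load(n+"0.npz")["p"][y0:y0+30,x0:x0+33],None,fx=12,fy=12,interpolation=cv2.INTER_CUBIC)
    im=np.clip(im.astype(float)*1.5,0,255).astype(np.uint8)
    for k in range(0,360,60): cv2.putText(im,str(k),(k,8),0,.3,(255,255,255)); cv2.putText(im,str(k),(0,k+8),0,.3,(255,255,255))
    out.append(im)
cv2.imwrite("pics/z1.png",np.hstack(out))
E
```

```text
(no output)
```

View pics/z1.png

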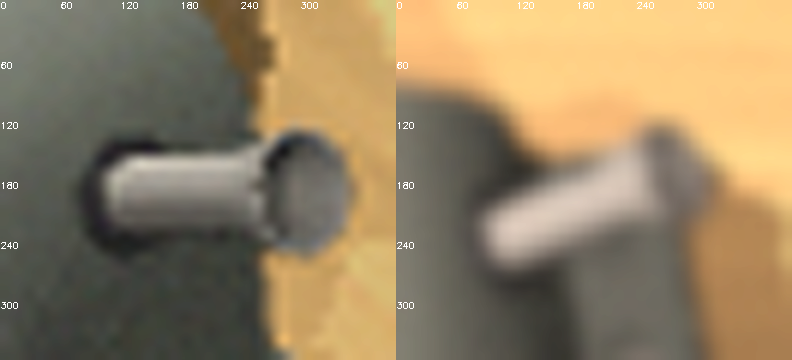

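```bash
python3 - <<'E'
from h import *
from scipy.optimize import least_squares
o={"side":np.array([192,100]),"top":np.array([147,150])}
S=12
m={"side":(307,193),"top":(284,167)}
L={"side":[(150,195),(230,193)],"top":[(134,226),(194,200)]}
px=lambda n,q:o[n]+np.array(q)/S-.5
def res(v,per=False):
    M=np.array([v[0],v[1],.145+v[3]]);z=np.array([-np.cos(v[2])*.866,-np.sin(v[2])*.866,.5]);r=[]
    for n in o:
        r+=list(proj(n,M)[0]-px(n,m[n]))
        a,b=proj(n,[M,M-.06*z]);t=(b-a)/np.linalg.norm(b-a)
        for q in L[n]: d=px(n,q)-a; r.append(t[0]*d[1]-t[1]*d[0])
    return np.array(r+[v[3]/.002])
r=least_squares(res,[.525,.21,1.85,0]);print(r.x.round(4),r.fun.round(2))
# rod end clicks check: project model rod
g=np.array([.4359,-.2215,.05]);w=1.684;u=np.array([np.cos(w),np.sin(w),0])
for n in o:print(n,proj(n,[g-.045*u,g,g+.045*u,g+.068*u,g+.178*u]).round(1).tolist())
from scipy.spatial.transform import Rotation as R
s=robot.read_state();print(R.from_rotvec(s["tool_rot"]).as_matrix().round(3))
E
```

```text
[ 5.2590e-01  2.0820e-01  1.8073e+00 -7.0000e-04] [ 0.19 -0.3  -0.4  -0.27  0.28  0.22  0.13  0.39 -0.33]
side [[297.3, 258.7], [284.4, 247.6], [272.0, 236.9], [265.9, 231.6], [237.7, 207.3]]
top [[301.7, 199.2], [289.5, 199.9], [277.3, 200.7], [271.0, 201.1], [241.0, 202.8]]
[[-0.953  0.304 -0.   ]
 [ 0.304  0.953 -0.001]
 [ 0.    -0.001 -1.   ]]
```

```bash
cat >> h.py <<'E'
from scipy.spatial.transform import Rotation as R
def frame(yaw,pitch_down):
    """tool rotation with x along the rod (yaw, tip down by pitch), z downward"""
    c,s=np.cos(pitch_down),np.sin(pitch_down)
    x=np.array([np.cos(yaw)*c,np.sin(yaw)*c,-s]);y=np.array([np.sin(yaw),-np.cos(yaw),0])
    return np.stack([x,y,np.cross(x,y)],1)
def go(pos,rot,st=None):
    s=st or robot.read_state();R0=R.from_rotvec(s["tool_rot"]).as_matrix()
    d=R0.T@(np.array(pos)-s["tcp_pos"])/.3;w=R.from_matrix(R0.T@rot).as_rotvec()/(np.pi/2)
    return d.round(4),w.round(4)
ROD=(.436,-.2225);RY=1.684;M=np.array([.526,.208,.1445]);TY=1.815
E
python3 - <<'E'
from h import *
print(go([*ROD,.20],frame(RY,0)))
E
```

```text
(array([-1.6101, -2.0974,  0.1047]), array([-7.000e-04,  3.000e-04,  7.314e-01]))
```

```bash
python3 -m creep '[{"dx":-0.8,"dy":-1},{"dx":-0.8,"dy":-1},{"dx":-0.8,"dy":-1},{"dx":-0.8,"dy":-1},{"dx":-0.8,"dy":-1},{"dx":-0.8,"dy":-1},{"dx":-0.8,"dy":-1},{"dx":-0.8,"dy":-1}]' 0
python3 -m creep '[{"dx":-0.8,"dy":-1,"wz":0.7},{"dx":-0.8,"dy":-1,"wz":0.7},{"dx":-0.8,"dy":-1,"wz":0.7},{"dx":-0.8,"dy":-1,"wz":0.7},{"dx":-0.8,"dy":-1,"wz":0.7},{"dx":-0.8,"dy":-1,"wz":0.7},{"dx":-0.8,"dy":-1,"wz":0.7},{"dx":-0.8,"dy":-1,"wz":0.7}]'
python3 -c "
from h import *
print(go([*ROD,.12],frame(RY,0)),robot.read_state()['q'])"
```

```text
(array([-1.6101, -2.0971,  0.3714]), array([-7.000e-04,  3.000e-04,  7.314e-01])) [ 1.19542116e+00  3.00421838e-01  1.52152142e+00  2.98876689e-05
  1.32075036e+00 -6.65925942e-02]invalid input
invalid input
```

```bash
python3 -m creep '[{"dx":-0.8,"dy":-1,"dz":0,"wx":0,"wy":0,"wz":0},{"dx":-0.8,"dy":-1,"dz":0,"wx":0,"wy":0,"wz":0},{"dx":-0.8,"dy":-1,"dz":0,"wx":0,"wy":0,"wz":0},{"dx":-0.8,"dy":-1,"dz":0,"wx":0,"wy":0,"wz":0},{"dx":-0.8,"dy":-1,"dz":0,"wx":0,"wy":0,"wz":0},{"dx":-0.8,"dy":-1,"dz":0,"wx":0,"wy":0,"wz":0},{"dx":-0.8,"dy":-1,"dz":0,"wx":0,"wy":0,"wz":0},{"dx":-0.8,"dy":-1,"dz":0,"wx":0,"wy":0,"wz":0}]' 0 100
python3 -c "
from h import *
print(go([*ROD,.12],frame(RY,0)),robot.read_state()['q'])"
```

```text
clock: 0.9
tcp_pos: [0.3049, 0.1629, 0.2313]
tool_rot: [0.485, 3.104, 0.0]
force: [0.4, 0.7, 0.5]
finger_gap: 0.998
grasp_force: 0.0
(array([-0.8077, -1.0902,  0.3713]), array([2.000e-04, 2.000e-04, 7.307e-01])) [ 3.84710902e-01 -1.78507169e-01  2.02826668e+00 -2.19202887e-04
  1.29145046e+00 -8.76230237e-01]
```

```bash
python3 -m creep '[{"dx":-0.8,"dy":-1,"dz":0.2,"wx":0,"wy":0,"wz":0.73},{"dx":-0.8,"dy":-1,"dz":0.2,"wx":0,"wy":0,"wz":0.73},{"dx":-0.8,"dy":-1,"dz":0.2,"wx":0,"wy":0,"wz":0.73},{"dx":-0.8,"dy":-1,"dz":0.2,"wx":0,"wy":0,"wz":0.73},{"dx":-0.8,"dy":-1,"dz":0.2,"wx":0,"wy":0,"wz":0.73},{"dx":-0.8,"dy":-1,"dz":0.2,"wx":0,"wy":0,"wz":0.73},{"dx":-0.8,"dy":-1,"dz":0.2,"wx":0,"wy":0,"wz":0.73},{"dx":-0.8,"dy":-1,"dz":0.2,"wx":0,"wy":0,"wz":0.73}]'
python3 -c "
from h import *
print(go([*ROD,.033],frame(RY,0)),robot.read_state()['q'])"
```

```text
clock: 1.7
tcp_pos: [0.4423, -0.1961, 0.1704]
tool_rot: [-2.098, -2.338, 0.0]
force: [0.8, 0.6, 0.1]
finger_gap: 0.999
grasp_force: 0.0
(array([-0.0853, -0.03  ,  0.4582]), array([-0.0004, -0.0002, -0.0032])) [-4.93068519e-01  2.16007773e-01  1.77600315e+00 -1.12852850e-04
  1.15023000e+00 -6.01156446e-01]
```

```bash
python3 -m creep '[{"dx":-0.085,"dy":-0.03,"dz":0.1,"wx":0,"wy":0,"wz":-0.003},{"dx":-0.085,"dy":-0.03,"dz":0.2,"wx":0,"wy":0,"wz":-0.003},{"dx":-0.085,"dy":-0.03,"dz":0.3,"wx":0,"wy":0,"wz":-0.003},{"dx":-0.085,"dy":-0.03,"dz":0.38,"wx":0,"wy":0,"wz":-0.003},{"dx":-0.085,"dy":-0.03,"dz":0.43,"wx":0,"wy":0,"wz":-0.003},{"dx":-0.085,"dy":-0.03,"dz":0.455,"wx":0,"wy":0,"wz":-0.003},{"dx":-0.085,"dy":-0.03,"dz":0.455,"wx":0,"wy":0,"wz":-0.003}]'
python3 - <<'E'
from h import *
for n in("side","top"):
    p,d=optics.get_image(n);np.savez(n+"1.npz",p=p,d=d)
    c=proj(n,[[*ROD,.05]])[0].astype(int);x0,y0=c-33
    cv2.imwrite(f"/tmp/{n}.png",cv2.resize(p[y0:y0+66,x0:x0+66],None,fx=6,fy=6,interpolation=cv2.INTER_CUBIC))
cv2.imwrite("pics/g1.png",np.hstack([cv2.imread("/tmp/side.png"),cv2.imread("/tmp/top.png")]))
E
```

```text
clock: 2.4
tcp_pos: [0.4357, -0.2197, 0.0341]
tool_rot: [-2.083, -2.349, 0.001]
force: [-0.5, 0.3, 0.9]
finger_gap: 1.002
grasp_force: 0.0
```

View pics/g1.png

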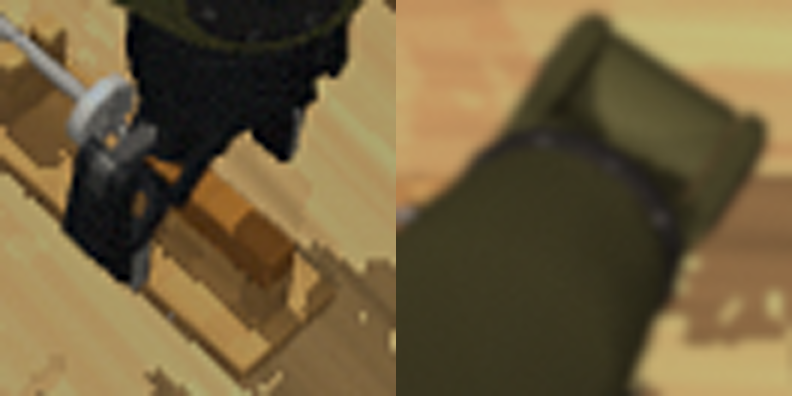

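The fingers straddle the handle in the side view (near finger around crop pixel 105,220); the collar is ahead of them at about (105,105). Next I'll close the fingers.

```bash
Z='{"dx":0,"dy":0,"dz":0,"wx":0,"wy":0,"wz":0}'; python3 -m creep '[{"dx":0,"dy":0,"dz":0,"wx":0,"wy":0,"wz":0},{"dx":0,"dy":0,"dz":0,"wx":0,"wy":0,"wz":0},{"dx":0,"dy":0,"dz":0,"wx":0,"wy":0,"wz":0},{"dx":0,"dy":0,"dz":0,"wx":0,"wy":0,"wz":0},{"dx":0,"dy":0,"dz":0,"wx":0,"wy":0,"wz":0},{"dx":0,"dy":0,"dz":0,"wx":0,"wy":0,"wz":0},{"dx":0,"dy":0,"dz":0,"wx":0,"wy":0,"wz":0},{"dx":0,"dy":0,"dz":0,"wx":0,"wy":0,"wz":0}]' 1 80
```

```text
clock: 3.3
tcp_pos: [0.4363, -0.22, 0.0352]
tool_rot: [2.084, 2.35, 0.0]
force: [-0.5, 1.4, 5.8]
finger_gap: 0.198
grasp_force: 78.0
```

```bash
python3 -m creep '[{"dx":0,"dy":0,"dz":-0.03,"wx":0,"wy":0,"wz":0},{"dx":0,"dy":0,"dz":-0.1,"wx":0,"wy":0,"wz":0},{"dx":0,"dy":0,"dz":-0.2,"wx":0,"wy":0,"wz":0},{"dx":0,"dy":0,"dz":-0.3,"wx":0,"wy":0,"wz":0},{"dx":0,"dy":0,"dz":-0.4,"wx":0,"wy":0,"wz":0},{"dx":0,"dy":0,"dz":-0.5,"wx":0,"wy":0,"wz":0},{"dx":0,"dy":0,"dz":-0.6,"wx":0,"wy":0,"wz":0},{"dx":0,"dy":0,"dz":-0.6,"wx":0,"wy":0,"wz":0}]'
python3 - <<'E'
from h import *
s=robot.read_state();Rt=R.from_rotvec(s["tool_rot"]).as_matrix();print("force",s["force"],s["grasp_force"])
gp=s["tcp_pos"]-.019*Rt[:,2]
for n in("side","top"):
    p,d=optics.get_image(n);np.savez(n+"2.npz",p=p,d=d)
    w=world(n,d).reshape(-1,3)
    l=(w-gp)@Rt  # tool coords rel. grasp point
    m=(l[:,0]>.08)&(l[:,0]<.2)&(abs(l[:,1])<.02)&(abs(l[:,2])<.03);q=l[m]
    print(n,m.sum(),"tip x",np.sort(q[:,0])[-5:].round(4),"y fit",np.polyfit(q[:,0],q[:,1],1).round(4),"z fit",np.polyfit(q[:,0],q[:,2],1).round(4))
    m=(l[:,0]>.05)&(l[:,0]<.08)&(abs(l[:,1])<.03)&(abs(l[:,2])<.03);q=l[m];print("collar",m.sum(),q.mean(0).round(4),q.min(0).round(4),q.max(0).round(4))
p=np.load("side2.npz")["p"];c=proj("side",[gp+.06*Rt[:,0]])[0].astype(int);print(c)
x0,y0=np.maximum(c-50,0);cv2.imwrite("pics/l1.png",cv2.resize(p[y0:y0+100,x0:x0+100],None,fx=6,fy=6,interpolation=cv2.INTER_CUBIC))
E
```

```text
clock: 4.1
tcp_pos: [0.4371, -0.2204, 0.2189]
tool_rot: [2.08, 2.346, 0.002]
force: [0.4, -0.3, -2.4]
finger_gap: 0.195
grasp_force: 78.0
force [ 0.41664889 -0.33881743 -2.43856901] 77.99019455909729
side 120 tip x [0.171  0.1718 0.1738 0.1757 0.1761] y fit [ 0.0138 -0.0027] z fit [0.0004 0.0026]
collar 115 [ 0.0613 -0.0032 -0.0022] [ 0.0501 -0.019  -0.0165] [0.0795 0.0159 0.0163]
top 59 tip x [0.1705 0.1707 0.1735 0.1737 0.174 ] y fit [ 0.0069 -0.001 ] z fit [0.01   0.0019]<stdin>:10: RuntimeWarning: Mean of empty slice.
  ret = um.true_divide(
Traceback (most recent call last):
ValueError: zero-size array to reduction operation minimum which has no identity
```

```bash
cat >> h.py <<'E'
TIP=.1765;COL=.0665;OFF=.005
def ins(s,yaw=TY,pitch=np.pi/6,m=M):
    """tcp pose with collar face s before the mouth"""
    F=frame(yaw,pitch);return m-F[:,0]*(COL+s)+(.019-OFF)*F[:,2],F
E
python3 - <<'E'
from h import *
p,F=ins(.140);print(p);print(go(p,F))
E
```

```text
[0.57093169 0.02767942 0.23562564]
(array([ 0.7649,  0.5457, -0.0693]), array([-0.0205, -0.3327, -0.0772]))
```

```bash
python3 -m creep '[{"dx":0.1,"dy":0.1,"dz":-0.07,"wx":0,"wy":-0.04,"wz":-0.01},{"dx":0.2,"dy":0.2,"dz":-0.07,"wx":0,"wy":-0.08,"wz":-0.02},{"dx":0.3,"dy":0.3,"dz":-0.07,"wx":-0.01,"wy":-0.14,"wz":-0.03},{"dx":0.4,"dy":0.4,"dz":-0.07,"wx":-0.01,"wy":-0.2,"wz":-0.04},{"dx":0.52,"dy":0.5,"dz":-0.07,"wx":-0.015,"wy":-0.26,"wz":-0.06},{"dx":0.63,"dy":0.545,"dz":-0.07,"wx":-0.02,"wy":-0.31,"wz":-0.077},{"dx":0.71,"dy":0.545,"dz":-0.07,"wx":-0.0205,"wy":-0.333,"wz":-0.077},{"dx":0.75,"dy":0.545,"dz":-0.07,"wx":-0.0205,"wy":-0.333,"wz":-0.077}]'
python3 -m creep '[{"dx":0,"dy":0,"dz":0,"wx":0,"wy":0,"wz":0},{"dx":0,"dy":0,"dz":0,"wx":0,"wy":0,"wz":0}]'
cat > look.py <<'E'
import sys
from h import *
k=sys.argv[1];s=robot.read_state();Rt=R.from_rotvec(s["tool_rot"]).as_matrix();a=Rt[:,0]
gp=s["tcp_pos"]-.019*Rt[:,2]
print("q",s["q"].round(2),"f",s["force"].round(1),go(*ins(.125)))
z=-frame(TY,np.pi/6)[:,0]
out=[]
for n in("side","top"):
    p,d=optics.get_image(n);np.savez(n+k+".npz",p=p,d=d)
    l=(world(n,d).reshape(-1,3)-gp)@Rt
    for lo,hi in((.085,.13),(.13,.165)):
        m=(l[:,0]>lo)&(l[:,0]<hi)&(abs(l[:,1])<.012)&(abs(l[:,2]-.005)<.012);q=l[m];print(n,m.sum(),np.median(q,0).round(4) if m.any() else"")
    c=proj(n,[M])[0].astype(int);x0,y0=c-[33,25];f=12
    im=cv2.resize(p[y0:y0+50,x0:x0+33+17],None,fx=8,fy=8,interpolation=cv2.INTER_CUBIC);im=np.clip(im*1.4,0,255).astype(np.uint8)
    T=lambda q:tuple(((q-[x0,y0]+.5)*8).astype(int))
    for P0,P1,col in((M,M-.05*z,(255,0,0)),(gp+OFF*Rt[:,2]+.08*a,gp+OFF*Rt[:,2]+TIP*a,(0,255,0))):
        q=proj(n,[P0,P1]);cv2.line(im,T(q[0]),T(q[1]),col,1)
    out.append(im)
cv2.imwrite(f"pics/look{k}.png",np.hstack(out))
E
python3 look.py 3
```

```text
clock: 5.0
tcp_pos: [0.5706, 0.0256, 0.2333]
tool_rot: [1.655, 2.127, -0.449]
force: [0.7, -0.8, -2.1]
finger_gap: 0.194
grasp_force: 78.4
clock: 5.2
tcp_pos: [0.5714, 0.0222, 0.2354]
tool_rot: [1.66, 2.123, -0.446]
force: [0.7, 0.6, -1.3]
finger_gap: 0.19
grasp_force: 78.3
q [ 0.19  0.35  1.53 -0.55  1.28  0.11] f [ 0.7  0.6 -1.3] (array([ 0.0653,  0.003 , -0.0098]), array([-0.0009, -0.0004, -0.0002]))
side 31 [ 0.1063 -0.0034  0.0028]
side 22 [ 0.1457 -0.0025  0.0032]
top 0 
top 0
```

View pics/look3.png

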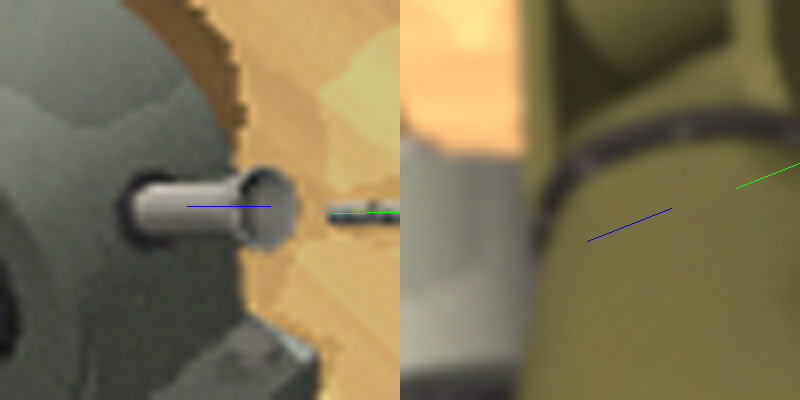

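```bash
python3 -m creep '[{"dx":0.02,"dy":0.002,"dz":-0.007,"wx":0,"wy":0,"wz":0},{"dx":0.04,"dy":0.002,"dz":-0.007,"wx":0,"wy":0,"wz":0},{"dx":0.06,"dy":0.002,"dz":-0.007,"wx":0,"wy":0,"wz":0},{"dx":0.08,"dy":0.002,"dz":-0.007,"wx":0,"wy":0,"wz":0},{"dx":0.1,"dy":0.002,"dz":-0.007,"wx":0,"wy":0,"wz":0},{"dx":0.12,"dy":0.002,"dz":-0.007,"wx":0,"wy":0,"wz":0},{"dx":0.14,"dy":0.002,"dz":-0.007,"wx":0,"wy":0,"wz":0},{"dx":0.14,"dy":0.002,"dz":-0.007,"wx":0,"wy":0,"wz":0}]'
python3 look.py 4
```

```text
clock: 6.1
tcp_pos: [0.5628, 0.0602, 0.2161]
tool_rot: [1.659, 2.124, -0.446]
force: [0.4, -0.5, -2.3]
finger_gap: 0.197
grasp_force: 78.4
q [ 0.26  0.37  1.54 -0.55  1.28  0.19] f [ 0.4 -0.5 -2.3] (array([-0.0793,  0.0001, -0.0006]), array([-0.0004,  0.    ,  0.0005]))
side 29 [ 0.1066 -0.0033  0.0027]
side 15 [ 0.1459 -0.0029  0.0043]
top 0 
top 0
```

View pics/look4.png

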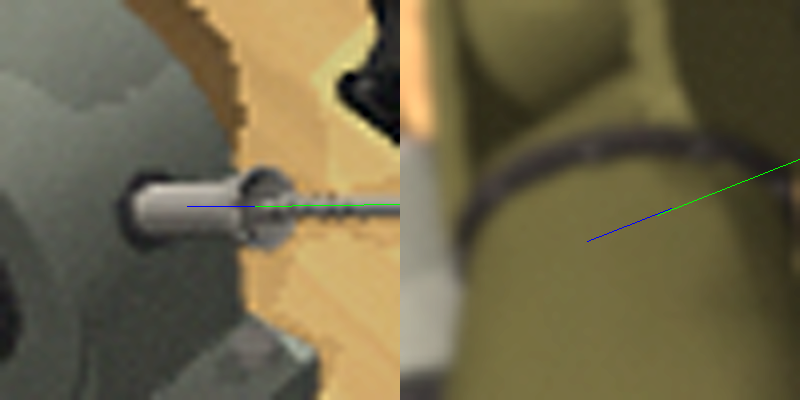

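```bash
python3 -m creep '[{"dx":0.01,"dy":0,"dz":0,"wx":0,"wy":0,"wz":0},{"dx":0.02,"dy":0,"dz":0,"wx":0,"wy":0,"wz":0},{"dx":0.03,"dy":0,"dz":0,"wx":0,"wy":0,"wz":0},{"dx":0.04,"dy":0,"dz":0,"wx":0,"wy":0,"wz":0}]'
python3 -m creep '[{"dx":0.01,"dy":0,"dz":0,"wx":0,"wy":0,"wz":0},{"dx":0.02,"dy":0,"dz":0,"wx":0,"wy":0,"wz":0},{"dx":0.03,"dy":0,"dz":0,"wx":0,"wy":0,"wz":0},{"dx":0.04,"dy":0,"dz":0,"wx":0,"wy":0,"wz":0},{"dx":0.05,"dy":0,"dz":0,"wx":0,"wy":0,"wz":0}]'
python3 -c "
from h import *
s=robot.read_state();F=R.from_rotvec(s['tool_rot']).as_matrix();print('tool f',F.T@s['force'],F.T@s['torque'],go(*ins(0)))"
```

```text
clock: 6.6
tcp_pos: [0.5604, 0.0698, 0.2104]
tool_rot: [1.659, 2.123, -0.445]
force: [-1.0, -0.2, -1.5]
finger_gap: 0.2
grasp_force: 78.3
clock: 7.1
tcp_pos: [0.5573, 0.0824, 0.203]
tool_rot: [1.659, 2.123, -0.445]
force: [-0.8, -0.2, -2.1]
finger_gap: 0.201
grasp_force: 78.3
tool f [ 1.06498579 -0.77371191  1.82975615] [ 0.07653058  0.27204547 -0.04486317] (array([ 2.494e-01, -1.000e-04, -3.000e-04]), array([-0.0003,  0.0001, -0.0001]))
```

```bash
python3 -m creep '[{"dx":0.015,"dy":0,"dz":0,"wx":0,"wy":0,"wz":0},{"dx":0.03,"dy":0,"dz":0,"wx":0,"wy":0,"wz":0},{"dx":0.045,"dy":0,"dz":0,"wx":0,"wy":0,"wz":0},{"dx":0.06,"dy":0,"dz":0,"wx":0,"wy":0,"wz":0},{"dx":0.075,"dy":0,"dz":0,"wx":0,"wy":0,"wz":0},{"dx":0.09,"dy":0,"dz":0,"wx":0,"wy":0,"wz":0}]'
python3 -m creep '[{"dx":0.015,"dy":0,"dz":0,"wx":0,"wy":0,"wz":0},{"dx":0.03,"dy":0,"dz":0,"wx":0,"wy":0,"wz":0},{"dx":0.045,"dy":0,"dz":0,"wx":0,"wy":0,"wz":0},{"dx":0.06,"dy":0,"dz":0,"wx":0,"wy":0,"wz":0},{"dx":0.075,"dy":0,"dz":0,"wx":0,"wy":0,"wz":0},{"dx":0.09,"dy":0,"dz":0,"wx":0,"wy":0,"wz":0}]'
python3 -c "
from h import *
s=robot.read_state();F=R.from_rotvec(s['tool_rot']).as_matrix();print('tool f',F.T@s['force'],F.T@s['torque'],go(*ins(0)))"
```

```text
clock: 7.7
tcp_pos: [0.5516, 0.1052, 0.1894]
tool_rot: [1.659, 2.123, -0.445]
force: [-0.7, 0.2, -1.7]
finger_gap: 0.196
grasp_force: 78.2
clock: 8.3
tcp_pos: [0.546, 0.1279, 0.1759]
tool_rot: [1.659, 2.123, -0.445]
force: [-1.7, -0.6, -1.4]
finger_gap: 0.195
grasp_force: 78.2
tool f [ 0.60816362 -1.79337216  1.31912603] [ 0.17927355  0.16188525 -0.2239676 ] (array([ 0.0689, -0.0002, -0.0003]), array([-0.0003,  0.0001, -0.0002]))
```

```bash
python3 -m creep '[{"dx":0.01,"dy":0,"dz":0,"wx":0,"wy":0,"wz":0},{"dx":0.02,"dy":0,"dz":0,"wx":0,"wy":0,"wz":0},{"dx":0.03,"dy":0,"dz":0,"wx":0,"wy":0,"wz":0},{"dx":0.04,"dy":0,"dz":0,"wx":0,"wy":0,"wz":0},{"dx":0.045,"dy":0,"dz":0,"wx":0,"wy":0,"wz":0},{"dx":0.05,"dy":0,"dz":0,"wx":0,"wy":0,"wz":0}]'
python3 -m creep '[{"dx":0.003,"dy":0,"dz":0,"wx":0,"wy":0,"wz":0},{"dx":0.006,"dy":0,"dz":0,"wx":0,"wy":0,"wz":0},{"dx":0.009,"dy":0,"dz":0,"wx":0,"wy":0,"wz":0},{"dx":0.012,"dy":0,"dz":0,"wx":0,"wy":0,"wz":0}]'
python3 -c "
from h import *
s=robot.read_state();F=R.from_rotvec(s['tool_rot']).as_matrix();print('tool f',F.T@s['force'],F.T@s['torque'],go(*ins(0)))"
```

```text
clock: 8.9
tcp_pos: [0.543, 0.1403, 0.1686]
tool_rot: [1.659, 2.123, -0.445]
force: [-0.3, -1.2, -1.3]
finger_gap: 0.198
grasp_force: 78.3
clock: 9.3
tcp_pos: [0.5422, 0.1432, 0.1668]
tool_rot: [1.659, 2.123, -0.445]
force: [0.4, -0.3, -0.8]
finger_gap: 0.193
grasp_force: 78.3
tool f [0.07027188 0.37106214 0.8359547 ] [ 0.12292101  0.21323188 -0.15397648] (array([ 0.0081, -0.0002, -0.0003]), array([-0.0003,  0.0001, -0.0002]))
```

```bash
python3 -m creep '[{"dx":0.003,"dy":0,"dz":0,"wx":0,"wy":0,"wz":0},{"dx":0.006,"dy":0,"dz":0,"wx":0,"wy":0,"wz":0},{"dx":0.006,"dy":0,"dz":0,"wx":0,"wy":0,"wz":0}]'
python3 -m creep '[{"dx":0.003,"dy":0,"dz":0,"wx":0,"wy":0,"wz":0},{"dx":0.006,"dy":0,"dz":0,"wx":0,"wy":0,"wz":0},{"dx":0.006,"dy":0,"dz":0,"wx":0,"wy":0,"wz":0}]'
python3 -c "
from h import *
s=robot.read_state();F=R.from_rotvec(s['tool_rot']).as_matrix();print('tool f',F.T@s['force'],F.T@s['torque'],go(*ins(0)))"
```

```text
clock: 9.6
tcp_pos: [0.5418, 0.1448, 0.1658]
tool_rot: [1.659, 2.123, -0.445]
force: [-1.7, -0.2, -1.4]
finger_gap: 0.196
grasp_force: 78.3
clock: 9.9
tcp_pos: [0.5419, 0.1451, 0.1659]
tool_rot: [1.659, 2.12, -0.447]
force: [0.4, -10.8, 5.0]
finger_gap: 0.193
grasp_force: 78.2
tool f [-11.67383166  -2.26734778   1.02275357] [ 0.31029229 -1.56959207 -0.31214226] (array([ 0.0012, -0.0007,  0.0002]), array([-0.0002,  0.0017, -0.0007]))
```

```bash
python3 -m creep '[{"dx":0,"dy":0,"dz":0,"wx":0,"wy":0,"wz":0},{"dx":0,"dy":0,"dz":0,"wx":0,"wy":0,"wz":0},{"dx":0,"dy":0,"dz":0,"wx":0,"wy":0,"wz":0}]'
python3 -c "
from h import *
s=robot.read_state();F=R.from_rotvec(s['tool_rot']).as_matrix();print('tool f',F.T@s['force'],go(*ins(0)))"
python3 -m creep '[{"dx":-0.02,"dy":0,"dz":0,"wx":0,"wy":0,"wz":0},{"dx":-0.08,"dy":0,"dz":0,"wx":0,"wy":0,"wz":0},{"dx":-0.15,"dy":0,"dz":0,"wx":0,"wy":0,"wz":0},{"dx":-0.22,"dy":0,"dz":0,"wx":0,"wy":0,"wz":0},{"dx":-0.29,"dy":0,"dz":0,"wx":0,"wy":0,"wz":0},{"dx":-0.37,"dy":0,"dz":0,"wx":0,"wy":0,"wz":0},{"dx":-0.45,"dy":0,"dz":0,"wx":0,"wy":0,"wz":0},{"dx":-0.5,"dy":0,"dz":0,"wx":0,"wy":0,"wz":0}]'
python3 -m creep '[{"dx":0,"dy":0,"dz":0,"wx":0,"wy":0,"wz":0},{"dx":0,"dy":0,"dz":0,"wx":0,"wy":0,"wz":0}]'
python3 - <<'E'
from h import *
s=robot.read_state();Rt=R.from_rotvec(s["tool_rot"]).as_matrix();gp=s["tcp_pos"]-.019*Rt[:,2]
p,d=optics.get_image("side");l=(world("side",d).reshape(-1,3)-gp)@Rt
m=(l[:,0]>.085)&(l[:,0]<.2)&(abs(l[:,1])<.015)&(abs(l[:,2]-.005)<.02);q=l[m]
print(m.sum(),"tip",np.sort(q[:,0])[-4:],"y",np.polyfit(q[:,0],q[:,1],1),"z",np.polyfit(q[:,0],q[:,2],1))
for w in(1.684,1.5,1.8):
    F=frame(w,0);t=np.array([.606,.078,.12]);print(w,t-F[:,0]*TIP+.014*F[:,2],go(t-F[:,0]*TIP+.014*F[:,2],F))
E
```

```text
clock: 10.2
tcp_pos: [0.5419, 0.1451, 0.1659]
tool_rot: [1.659, 2.12, -0.446]
force: [0.7, -10.3, 4.3]
finger_gap: 0.191
grasp_force: 78.2
tool f [-10.94688767  -1.76028531   1.34264464] (array([ 0.0013, -0.0007,  0.0002]), array([-0.0002,  0.0015, -0.0008]))
clock: 11.0
tcp_pos: [0.5732, 0.019, 0.241]
tool_rot: [1.66, 2.122, -0.444]
force: [-0.2, 0.1, -2.2]
finger_gap: 0.192
grasp_force: 78.4
clock: 11.2
tcp_pos: [0.5727, 0.0204, 0.2397]
tool_rot: [1.66, 2.123, -0.445]
force: [0.0, 0.2, -2.1]
finger_gap: 0.194
grasp_force: 78.4
64 tip [0.17258425 0.17366728 0.17599317 0.17970212] y [ 0.01660486 -0.00417262] z [0.00182752 0.00336305]
1.684 [ 0.6259378  -0.09737028  0.106     ] (array([-0.1459,  0.0779,  0.5975]), array([0.0212, 0.3328, 0.0816]))
1.5 [ 0.59351488 -0.09805787  0.106     ] (array([-0.1252, -0.0276,  0.5857]), array([0.0519, 0.3305, 0.196 ]))
1.8 [ 0.64610117 -0.09388411  0.106     ] (array([-0.1503,  0.1459,  0.5999]), array([0.0019, 0.3332, 0.0094]))
```

```bash
python3 -m creep '[{"dx":-0.08,"dy":0.02,"dz":0,"wx":0,"wy":0.03,"wz":0},{"dx":-0.15,"dy":0.05,"dz":0.05,"wx":0,"wy":0.1,"wz":0},{"dx":-0.15,"dy":0.08,"dz":0.14,"wx":0,"wy":0.17,"wz":0},{"dx":-0.15,"dy":0.12,"dz":0.24,"wx":0,"wy":0.24,"wz":0},{"dx":-0.15,"dy":0.14,"dz":0.34,"wx":0,"wy":0.3,"wz":0.005},{"dx":-0.15,"dy":0.145,"dz":0.44,"wx":0.002,"wy":0.333,"wz":0.009},{"dx":-0.15,"dy":0.145,"dz":0.5,"wx":0.002,"wy":0.333,"wz":0.009},{"dx":-0.15,"dy":0.145,"dz":0.54,"wx":0.002,"wy":0.333,"wz":0.009}]'
python3 -m creep '[{"dx":0,"dy":0,"dz":0,"wx":0,"wy":0,"wz":0},{"dx":0,"dy":0,"dz":0,"wx":0,"wy":0,"wz":0},{"dx":0,"dy":0,"dz":0,"wx":0,"wy":0,"wz":0}]'
python3 - <<'E'
from h import *
F=frame(1.8,0);t=np.array([.606,.078,.122]);print(go(t-F[:,0]*TIP+.014*F[:,2],F))
E
```

```text
clock: 12.05
tcp_pos: [0.6435, -0.0857, 0.1203]
tool_rot: [-1.952, -2.461, 0.004]
force: [0.0, 0.5, -0.9]
finger_gap: 0.195
grasp_force: 78.3
clock: 12.35
tcp_pos: [0.6444, -0.0848, 0.1237]
tool_rot: [1.949, 2.46, 0.001]
force: [0.7, -1.1, -2.1]
finger_gap: 0.193
grasp_force: 78.3
(array([-0.0308, -0.0016,  0.0524]), array([0.0014, 0.0012, 0.001 ]))
```

```bash
python3 -m creep '[{"dx":-0.01,"dy":0,"dz":0.02,"wx":0,"wy":0,"wz":0},{"dx":-0.02,"dy":0,"dz":0.035,"wx":0,"wy":0,"wz":0},{"dx":-0.03,"dy":0,"dz":0.045,"wx":0,"wy":0,"wz":0},{"dx":-0.03,"dy":0,"dz":0.045,"wx":0,"wy":0,"wz":0},{"dx":-0.03,"dy":0,"dz":0.045,"wx":0,"wy":0,"wz":0},{"dx":-0.03,"dy":0,"dz":0.045,"wx":0,"wy":0,"wz":0},{"dx":-0.03,"dy":0,"dz":0.045,"wx":0,"wy":0,"wz":0},{"dx":-0.03,"dy":0,"dz":0.045,"wx":0,"wy":0,"wz":0}]'
python3 - <<'E'
from h import *
s=robot.read_state();Rt=R.from_rotvec(s["tool_rot"]).as_matrix();gp=s["tcp_pos"]-.019*Rt[:,2]
print("tip est",gp+TIP*Rt[:,0]+OFF*Rt[:,2],"dq",abs(s["dq"]).max())
p,d=optics.get_image("side");w=world("side",d).reshape(-1,3);l=(w-gp)@Rt
m=(l[:,0]>.085)&(l[:,0]<.2)&(abs(l[:,1])<.02)&(abs(l[:,2]-.005)<.025);q=l[m]
print(m.sum(),"tip",w[m][np.argsort(q[:,0])[-3:]],"slope",np.polyfit(q[:,0],q[:,2],1))
x0,y0=190,90;cv2.imwrite("pics/end.png",cv2.resize(p[y0:y0+150,x0:x0+200],None,fx=4,fy=4,interpolation=cv2.INTER_CUBIC))
E
```

```text
clock: 13.15
tcp_pos: [0.6461, -0.0945, 0.1089]
tool_rot: [1.952, 2.46, 0.0]
force: [-0.2, -0.2, -1.5]
finger_gap: 0.191
grasp_force: 78.3
tip est [0.60589637 0.07741588 0.12272901] dq 0.0021207154233255014
80 tip [[0.60772489 0.07391968 0.12620512]
 [0.60340213 0.07306709 0.12532824]
 [0.60460275 0.07471973 0.12735104]] slope [-0.00261819  0.0030562 ]
```

View pics/end.png

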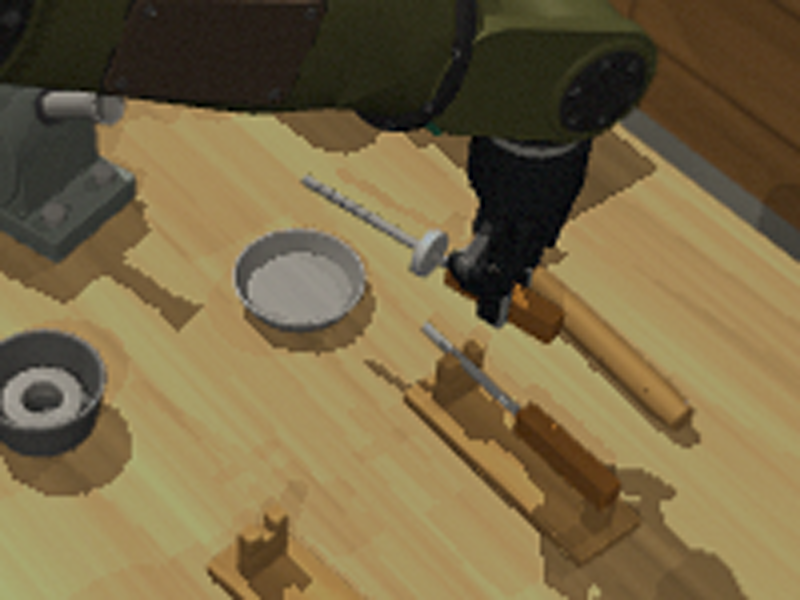

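The picture shows the rod level in the fingers, with its tip at (305,180), which is above the dish centred at (300,280). The drift is still in its cradle and nothing is touching the rod.

```bash
python3 -c "
from bench import ticket
print(ticket.hand_in())"
```

```text
the job is handed in; nothing more can be done
None
```

The job is handed in, though no verdict came back: the gauge rod went down the tube until the collar stopped on the mouth (about 12 N), was drawn right out, and is held still and level with its tip about 10 cm above the middle of the dish.

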